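# Refit the control bezel and knob of a tabletop cooker and hold the knob pressed

## Robot

A 6-joint arm with a two-finger parallel gripper is mounted at the origin on the work surface. World frame = base frame: x ahead of the robot, y to its left, z up, the work surface at z = 0. Lengths are in m, angles in rad, forces in N, time in s.
With the tool pointing down it reaches from about 0.275 to 0.85 m from the base axis. Payload 5.2 kg.
Tool frame: the origin (TCP) lies between the finger pads; the fingertips stand 17 mm ahead of it and the grasp point (between the pads) lies 2 mm behind it (ctrl.tip_extent is the distance from the TCP to the fingertips, in m); x points along the fingers, y is the direction in which the jaws open and shut, and the axes are right-handed (so a half turn about x gives the same grasp; the last joint's range is limited). The gripper opens to 85 mm and grips with 20 to 120 N. Pads are 22 mm wide; open, the fingers measure 114 mm over their backs; the gripper's body (76 mm by 85 mm) begins 54 mm behind the grasp point. The pads swing forward as they close: fully open they stand 13 mm farther back than shut.
Start: joints at [-1.334, 0.259, 1.535, -0, 1.348, -0.203], TCP at [0.234, -0.498, 0.248] pointing down, gripper open.
Joint ranges: [-3.14, 3.14], [-0.91, 2.08], [0.19, 2.58], [-1.22, 4.36], [0.22, 2.71], [-3.12, 3.12]. Speed limits (rad/s): [2.57, 2.57, 3.14, 3.14, 3.14, 3.14].

## Interface

Orientations are given as a unit quaternion [x, y, z, w].
In Python, from plant import monitor, imaging, ctrl, finder gives the robot as it stands.
- The arm moves only by the tool send_rows, never from a script. Its argument "deltas" is a list of rows, each a list of 4 numbers: the shift along the tool's x, y, z in m, then the turn about the tool's x in degrees. In form: [[tx, ty, tz, turn], ...]. A call has 1 to 12 rows; each row shifts and turns the commanded pose from where the row before left it, along the tool's axes as they then stand; what a row does not reach is not made up. A row lasts 1/10 s, in which the tool goes at most 50 mm and 8.59 degrees, less where a joint would pass 70% of its speed; a pose out of reach is approached as far as the arm can. A call is refused whole if a number of a shift passes 0.05 or a number of a turn 8.59, either way. A call with a gripper value outside its range is refused whole. "claw" is the finger opening in m, from 0 to 0.0854, set as the call begins (left out, the last holds). The fingers move at their own pace and stop on an object; the grip force is fixed at half the most. Time passes only in rows, so rows that do not move let the fingers close. It gives the time, the measured TCP pose, the force and the opening at its end, in the units of the state.
- monitor.get_obs(): the state, without advancing time (a new reading comes with each control period).
- imaging.capture(name): name is "side" or "top" or "wrist"; returns a dict with "image" (420x560x3 uint8, blue, green, red), "z_map" (420x560 float32, m along the optical axis (not along the pixel's ray), 0 where there is no reading), "vfov" (degrees; the focal length in pixels is half the picture's height over the tangent of half this angle, whatever the lens; pixels are square), "cx", "cy" (the principal point, pixels), "pose" (4x4, takes a point from camera to world coordinates). Camera axes: x right, y down, z forward; pixel columns grow to the right and rows downward; lengths in m; the calibration is good to about 2 mm. A picture is of the moment at which its call begins.
- ctrl.finish_job(): hands the job in, once; it reports no verdict.
Trained networks look in the newest picture that a camera, given by its name, has taken for a name from the list of things; names that differ only in an ending like _2 or _b are one class to them, and where a whole thing is asked for, a point or a joint stands for the part that bears it (a point fixed in the world has none). Each returns a list of dicts, best first, with "score" (0 to 1); they miss things now and then, are a little off and sometimes report something else, mostly with a low value. They report only what shows in the picture. A call takes as long as a camera call. They do not tell look-alikes from the thing itself.
- finder.silhouettes(camera, name): "region" (420x560 bool, what is visible of it).
- finder.place_of(camera, name): "location" ([x, y, z] in m, in world coordinates, good to about 4 mm: a listed point, or the origin of a listed thing).
The state is a dict: "time_s": time; "joint_pos": joint angles; "qd": joint speeds; "effort": joint torques, N m; "eef_pos": TCP position; "tool_rot": TCP orientation; "contact_force": force on the tool from outside, world axes, zero at the start; "moment": the same for the moment, N m; "opening": opening from 0.0 (shut) to 1.0 (fully open).
Only numpy, scipy, OpenCV 4.12 (cv2) and the standard library are available. Lean on these libraries where they do the work, as an engineer would, in place of code of your own. Each camera call takes 0.05 s, during which the arm holds its last target.

## Task

The cooker's control bezel and knob are off for cleaning. First seat the metal bezel flat and square in the shallow pocket around the cooker's spindle and let go of it; then turn the knob so that its D-shaped bore matches the D-shaped spindle, push it fully home on the spindle, and press knob and spindle right down against the spring. Finish still holding the knob pressed down - do not let go - and leave the mug, bento box, canister and cutlery case where they stand.

Things in the scene. Friction and masses are not known exactly. Their poses are not given: they have to be found in the camera images.
- cooker: Fixed single-hotplate tabletop electric cooker, 360 (its x) x 280 (its y) mm, white body, steel deck 65 mm above the counter; origin at the centre of its underside, z up. The round hotplate (196 mm across, top 77 mm above the counter) is centred 60 mm towards +x of the origin; the control spindle and pocket lie 120 mm towards -x, the side nearer the robot.
- pocket (a point): Centre of the floor of the rectangular pocket in the cooker's deck, axes as the cooker's: 54 mm along x, 78 mm along y, 5 mm deep (floor 60 mm above the counter). The spindle stands up from its centre.
- shaft_top (a point): Centre of the top of the vertical steel spindle, on its axis, 40 mm above the pocket floor when not pressed. The spindle is a D-shaft of 18 mm diameter whose flat faces its own +x (which is the cooker's +x) 3 mm from the axis; the spindle does not turn, it only sinks when pressed.
- shaft_flat (a point): Point 20 mm from the spindle's axis in the direction its flat faces, level with the spindle's top, moving with it.
- shaft (a joint): How far the spindle is pressed down, m: 0 free, 0.006 at the stop. Its spring pushes back with about 4 N at the start of the stroke and 8.5 N at the stop.
- bezel: Loose aluminium plate, 50 (its x) x 74 (its y) x 16 mm, with a 28 mm round through hole in its middle, about 90 g; origin at the centre of its underside, z up; a half turn looks the same. Starts flat on the counter. Seated, its lower 5 mm are in the pocket (2 mm play each side), its top is 11 mm above the deck and the spindle stands 24 mm out of its hole.
- knob: Loose grey plastic knob, 50 g, upright on the counter; origin at the centre of its underside. Hub 44 mm across, 18 mm high; on it a grip bar 40 long (its x), 12 wide (its y), from 18 to 40 mm above the underside, white pointer line on its +x end. D-shaped bore from below, 14 mm deep, 1.5 mm larger than the spindle all round, flat on the +x side 4.5 mm from the axis.
- knob_flat (a point): Point of the knob 20 mm from its axis on the pointer (+x) side, 14 mm above its underside; lies over shaft_flat when the knob is on the right way round. Fully home, the bore's end rests on the spindle's top: underside 14 mm below the spindle's top and 10 mm over the bezel (4 mm when pressed right down).
- mug: White ceramic mug, 82 mm across, 90 mm tall; origin at the centre of its underside. Leave alone.
- bento: Purple bento box, about 124 x 192 x 62 mm; origin at the centre of its underside. Leave alone.
- canister: Empty clear canister, 96 mm across, 130 mm tall, open; origin at the centre of its underside. Leave alone.
- cutlery_case: Grey plastic cutlery case with sliding lid, 230 x 70 x 28 mm; origin at the centre of its underside. Leave alone.
There are look-alikes about, which are no part of the job. What is meant by the knob is not yellow, and is the larger of those in its own colour.

How it is judged:
By the outcome, as a careful person would: the job done as asked, in the order asked, and still so for the second after the job is handed in, while the arm keeps its last pose, push and grip.
It also fails if it takes over 53 s, if anything falls off the work surface, if the arm or the gripper's body presses on something with over 40 N, if the wrist force passes 120 N, or if a joint passes its speed limit or range.

## Working session

There is one attempt and no reset: what is moved stays moved. The work goes in short steps, Python scripts to look and compute and a tool call to move; the robot and the scene stay as the last step left them, time stands still between calls to the robot, and variables do not carry over. Pictures are saved under pics/ and viewed, and the job is handed in when it is done.

Besides the shell and the picture viewer there is one more tool, called after "Emit:" as name([rows], argument=value, ...), one row to a line, values as JSON. send_rows: Moves the arm, as the interface text tells. Its arguments: {"type":"object","properties":{"deltas":{"type":"array"},"claw":{"type":"number"}},"required":["deltas"]}

```bash
ls; mkdir -p pics
python3 - <<'E'
from plant import monitor, imaging, ctrl, finder
import cv2,numpy as np
print(monitor.get_obs())
for n in ["side","top"]:
    c=imaging.capture(n); cv2.imwrite(f"pics/{n}0.png",c["image"]); np.savez(f"{n}0.npz",**c)
    print(n,c["vfov"],c["cx"],c["cy"],c["pose"].round(4).tolist())
    for t in ["cooker","pocket","shaft_top","shaft_flat","bezel","knob","knob_flat","mug","bento","canister","cutlery_case"]:
        print(t,[(round(d["score"],2),np.round(d["location"],4).tolist()) for d in finder.place_of(n,t)][:5])
print(monitor.get_obs()["time_s"])
E
```

```text
pics
{'time_s': 0.0, 'joint_pos': array([-1.33380918e+00,  2.59334387e-01,  1.53608391e+00,  9.00968060e-07,
        1.34799589e+00, -2.02785006e-01]), 'qd': array([-0.00124722,  0.00062005,  0.00059114, -0.00217736,  0.00011277,
       -0.00039302]), 'effort': array([-1.18456734e-03, -4.46035802e+01, -2.90573323e+01, -6.47987581e-04,
        1.22025388e-02, -4.00601238e-06]), 'eef_pos': array([ 0.2340635 , -0.49716125,  0.24747897]), 'tool_rot': array([-0.69007031, -0.15487682,  0.69009171, -0.15358898]), 'contact_force': array([ 0.94778751,  0.35503045, -0.01158112]), 'moment': array([0.04165655, 0.02229714, 0.03750556]), 'opening': 1.0013849230693916}
side 50.96309187531175 280.28200988691873 206.66315953715235 [[0.9477, -0.2171, 0.2339, 0.1805], [-0.3188, -0.6136, 0.7224, -0.8806], [-0.0133, -0.7592, -0.6507, 0.948], [0.0, 0.0, 0.0, 1.0]]
cooker [(0.59, [0.6343, 0.1039, 0.0025])]
pocket [(0.56, [0.5141, 0.1051, 0.0631])]
shaft_top [(0.47, [0.5163, 0.1014, 0.0989]), (0.39, [0.63, 0.1072, 0.0027])]
shaft_flat [(0.53, [0.5373, 0.1041, 0.1006])]
bezel [(0.72, [0.4718, -0.188, -0.0008
[... 686 characters left out ...]
 0.0, 1.0]]
cooker [(0.7, [0.6303, 0.105, -0.0016])]
pocket []
shaft_top [(0.43, [0.5139, 0.1045, 0.1018])]
shaft_flat [(0.67, [0.4319, -0.3647, 0.001]), (0.46, [0.5359, 0.1091, 0.0996])]
bezel [(0.91, [0.4672, -0.1918, -0.0025])]
knob [(0.64, [0.3425, -0.3437, 0.0027]), (0.59, [0.456, -0.4445, 0.0001]), (0.47, [0.4291, -0.3672, -0.0001])]
knob_flat [(0.69, [0.5311, 0.1062, 0.1008]), (0.67, [0.352, -0.3297, 0.016]), (0.61, [0.4641, -0.4517, 0.0122]), (0.43, [0.4366, -0.3486, 0.0155])]
mug [(0.7, [0.6866, -0.2524, 0.0012])]
bento [(0.75, [0.4724, 0.5322, 0.0021])]
canister [(0.65, [0.6872, -0.2574, 0.0026]), (0.6, [0.6456, -0.4376, 0.0018])]
cutlery_case [(0.73, [0.2122, 0.3056, 0.0013])]
1.2
```

View pics/side0.png

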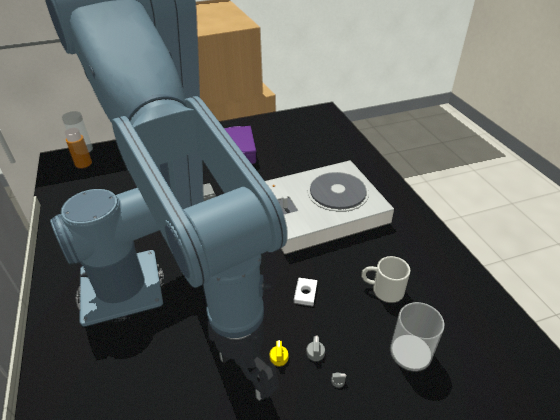

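View pics/top0.png

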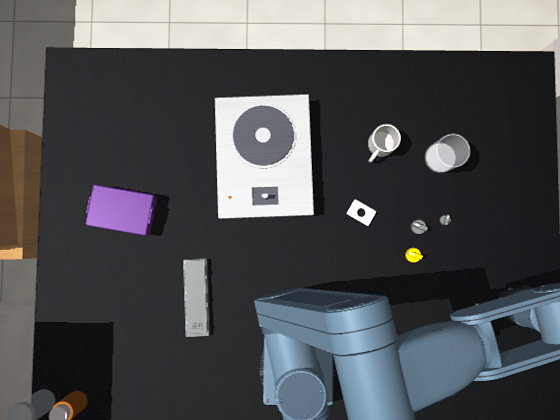

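```bash
cat > h.py <<'E'
import numpy as np,cv2
from scipy.spatial.transform import Rotation as R
def world(c):
    z=c["z_map"];H,W=z.shape;f=H/2/np.tan(np.radians(float(c["vfov"]))/2)
    v,u=np.mgrid[:H,:W]
    P=np.stack([(u-c["cx"])*z/f,(v-c["cy"])*z/f,z],-1)
    T=np.array(c["pose"]);w=P@T[:3,:3].T+T[:3,3]; w[z==0]=np.nan
    return w
def px(c,p):
    f=420/2/np.tan(np.radians(float(c["vfov"]))/2);T=np.array(c["pose"])
    q=(np.asarray(p)-T[:3,3])@T[:3,:3]
    return np.array([q[0]/q[2]*f+c["cx"],q[1]/q[2]*f+c["cy"]])
def rect(P):
    (cx,cy),(w,h),a=cv2.minAreaRect((P[:,:2]*1000).astype(np.float32))
    return round(cx,1),round(cy,1),round(w,1),round(h,1),round(a,1)
def near(w,x,y,r,z0,z1):
    m=(np.hypot(w[...,0]-x,w[...,1]-y)<r)&(w[...,2]>z0)&(w[...,2]<z1); return m
E
python3 - <<'E'
from h import *
for n in ["side","top"]:
    c=dict(np.load(n+"0.npz"));w=world(c);I=c["image"]
    for nm,a in dict(bezel=(.469,-.19,.06,.010,.022),deck=(.63,.105,.25,.06,.07),pocketfloor=(.515,.104,.06,.055,.0625),spin=(.515,.104,.03,.085,.11),knobbar=(.431,-.364,.035,.030,.045),knob=(.431,-.364,.035,.006,.05),small=(.455,-.444,.035,.006,.05)).items():
        P=w[near(w,*a)]
        if len(P)>3:print(n,nm,len(P),rect(P),P[:,2].min().round(4),np.median(P[:,2]).round(4),P[:,2].max().round(4),P[:,:2].mean(0).round(4))
    for nm,(p,k) in dict(knob=((.43,-.38,.02),8),cook=((.515,.104,.06),6)).items():
        u,v=px(c,p).astype(int); s=30
        cv2.imwrite(f"pics/{n}_{nm}.png",cv2.resize(I[v-s:v+s,u-s-10:u+s+10],None,fx=k,fy=k,interpolation=cv2.INTER_CUBIC))
E
```

```text
side bezel 388 (471.3, -189.3, 78.7, 50.2, 60.4) 0.0102 0.016 0.0215 [ 0.4707 -0.1911]
side deck 3989 (641.2, 108.3, 352.8, 289.7, 2.6) 0.06 0.0652 0.07 [0.6317 0.0839]
side pocketfloor 161 (537.1, 102.1, 106.5, 72.2, 86.1) 0.0558 0.0606 0.0625 [0.5253 0.0978]
side spin 30 (513.7, 100.5, 16.5, 12.3, 71.0) 0.0852 0.0962 0.1032 [0.5125 0.0986]
side knobbar 89 (428.9, -364.4, 39.9, 9.6, 67.9) 0.0302 0.0399 0.0442 [ 0.4281 -0.3661]
side knob 305 (428.6, -364.7, 40.6, 40.5, 67.7) 0.0061 0.0193 0.0455 [ 0.4272 -0.3677]
side small 162 (450.0, -446.9, 26.0, 27.4, 24.5) 0.0063 0.0165 0.0312 [ 0.4488 -0.4488]
top bezel 307 (462.9, -185.0, 74.5, 66.5, 61.0) 0.01 0.0147 0.0218 [ 0.4692 -0.1874]
top deck 6632 (633.9, 107.6, 360.9, 280.1, 2.5) 0.06 0.0644 0.07 [0.6148 0.1067]
top pocketfloor 595 (514.9, 104.8, 116.2, 115.6, 0.5) 0.055 0.0596 0.0625 [0.5162 0.1035]
top spin 23 (510.3, 103.3, 11.4, 14.6, 1.7) 0.0858 0.0983 0.1028 [0.5115 0.1026]
top knobbar 64 (428.7, -362.3, 26.8, 38.1, 6.2) 0.0301 0.0373 0.0448 [ 0.4276 -0.3612]
top knob 182 (426.0, -365.1, 56.3, 41.0, 49.3) 0.0061 0.0201 0.045 [ 0.4271 -0.3609]
top small 94 (456.3, -448.8, 58.0, 51.8, 0.1) 0.006 0.0148 0.0339 [ 0.4502 -0.4428]
```

```bash
cat >> h.py <<'E'
def pose(o):
    r=R.from_quat(o["tool_rot"]).as_matrix(); return np.array(o["eef_pos"]),r
def delta(o,target,jawyaw):
    """shift in tool axes, turn deg about tool x so jaw (tool y) lies at jawyaw deg (mod 180)"""
    p,r=pose(o); d=r.T@(np.array(target)-p)
    y=np.degrees(np.arctan2(r[1,1],r[0,1])); t=(jawyaw-y+90)%180-90
    # tool x is down: positive turn about x = negative world yaw
    return d.round(4),round(-t,2),"jawyaw now",round(y,2),"tilt x",r[:,0].round(4)
E
python3 - <<'E'
from h import *
from plant import monitor,ctrl
o=monitor.get_obs();p,r=pose(o);print(r.round(3),ctrl.tip_extent,[a for a in dir(ctrl) if a[0]!='_'])
print(delta(o,(.47,-.19,.2),-29.6))
E
```

```text
[[-0.     0.426 -0.905]
 [ 0.    -0.905 -0.426]
 [-1.    -0.     0.   ]] 0.017 ['IKError', 'finish_job', 'tip_extent']
(array([ 0.0483, -0.178 , -0.3444]), np.float64(-35.2), 'jawyaw now', np.float64(-64.8), 'tilt x', array([-0.,  0., -1.]))
```

View pics/top_knob.png

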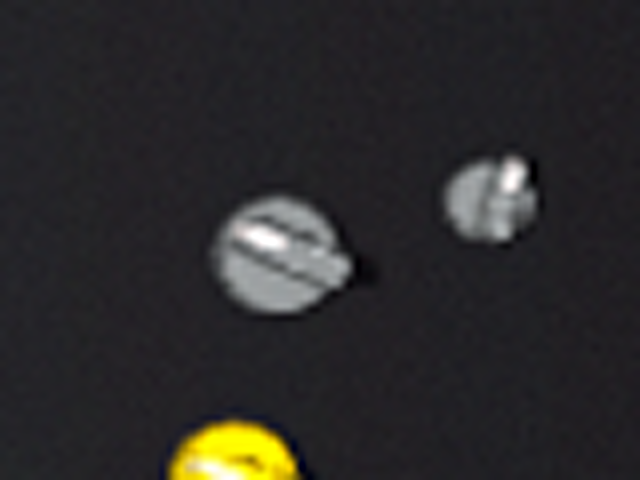

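View pics/top_cook.png

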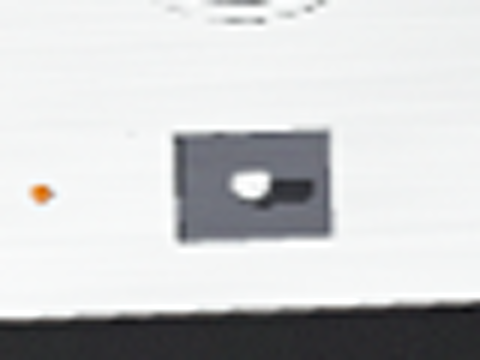

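Emit:
send_rows([
  [0.004,-0.018,-0.0345,0],
  [0.004,-0.018,-0.0345,0],
  [0.004,-0.018,-0.0345,0],
  [0.004,-0.018,-0.0345,0],
  [0.004,-0.018,-0.0345,0],
  [0.004,-0.018,-0.0345,0],
  [0.004,-0.018,-0.0345,0],
  [0.004,-0.018,-0.0345,0],
  [0.004,-0.018,-0.0345,0],
  [0.004,-0.018,-0.0345,0],
])

```text
time_s: 2.2
eef_pos: [0.4706, -0.1865, 0.2084]
tool_rot: [0.69, 0.154, -0.69, 0.154]
contact_force: [0.3, 0.0, 0.4]
opening: 1.001
```

Emit:
send_rows([
  [0,0,0,-7],
  [0,0,0,-7],
  [0,0,0,-7],
  [0,0,0,-7],
  [0,0,0,-7],
  [0,0,0,0],
  [0,0,0,0],
])

```text
time_s: 2.9
eef_pos: [0.4698, -0.1879, 0.2084]
tool_rot: [0.612, 0.354, -0.612, 0.354]
contact_force: [0.1, 0.8, -0.5]
opening: 1.0
```

Run:
```python
from h import *
from plant import monitor,imaging,finder
c=imaging.capture("wrist");np.savez("w1.npz",**c);cv2.imwrite("pics/w1.png",c["image"])
o=monitor.get_obs();print(o["eef_pos"],o["time_s"],c["pose"].round(4).tolist(),c["vfov"])
w=world(c);P=w[near(w,.469,-.19,.06,.010,.022)]
if len(P): print(len(P),rect(P),np.median(P[:,2]),P[:,:2].mean(0))
print(delta(o,(.47,-.19,.2),-29.6))
```

```text
[ 0.4697087  -0.18791434  0.2083218 ] 2.95 [[0.8661, -0.4775, -0.1483, 0.5072], [-0.5, -0.827, -0.2571, -0.1211], [0.0001, 0.2968, -0.955, 0.3342], [0.0, 0.0, 0.0, 1.0]] 62.307687259629915
3482 (471.0, -188.0, 74.0, 50.1, 60.3) 0.016156320687782166 [ 0.47182301 -0.18666675]
(array([0.0083, 0.0013, 0.0017]), np.float64(-0.37), 'jawyaw now', np.float64(-29.97), 'tilt x', array([-0.,  0., -1.]))
```

View pics/w1.png

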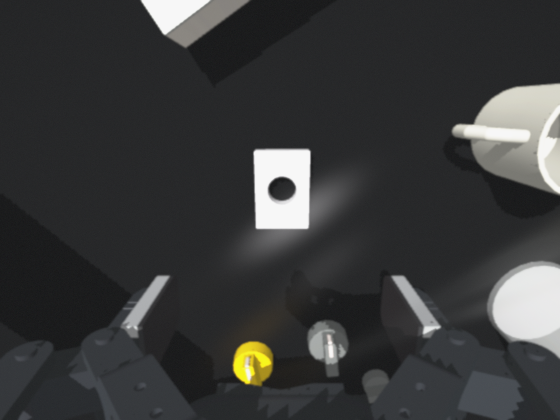

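Run:
```python
from h import *
from plant import monitor
o=monitor.get_obs();print(delta(o,(.471,-.188,.023),-29.7))
c=dict(np.load("w1.npz"));w=world(c)
# nearest finger points
p,r=pose(o);q=(w.reshape(-1,3)-p)@r
m=(np.abs(q[:,1])<70/1000)&(q[:,0]<0.04)&(q[:,0]>-.06)
q=q[m];print(q[:,0].max(),np.percentile(q[:,0],[50,90,99]),q[q[:,0]>np.percentile(q[:,0],98)].round(3)[:10])
```

```text
(array([ 0.1853,  0.0012, -0.0006]), np.float64(-0.27), 'jawyaw now', np.float64(-29.97), 'tilt x', array([-0.,  0., -1.]))
0.004263317076262704 [-4.82342462e-02 -1.45917614e-02  8.20401733e-05] [[ 0.001 -0.05  -0.011]
 [ 0.001 -0.049 -0.011]
 [ 0.002 -0.05  -0.01 ]
 [ 0.001 -0.049 -0.011]
 [ 0.    -0.048 -0.012]
 [ 0.001 -0.048 -0.011]
 [ 0.001 -0.047 -0.011]
 [ 0.001 -0.047 -0.011]
 [ 0.001 -0.047 -0.011]
 [ 0.    -0.046 -0.012]]
```

Emit:
send_rows([
  [0.03,0.0012,-0.0006,-0.27],
  [0.03,0,0,0],
  [0.03,0,0,0],
  [0.03,0,0,0],
  [0.03,0,0,0],
  [0.02,0,0,0],
  [0.0153,0,0,0],
  [0,0,0,0],
])

```text
time_s: 3.75
eef_pos: [0.4697, -0.1871, 0.0211]
tool_rot: [-0.611, -0.357, 0.612, -0.354]
contact_force: [0.1, -0.2, 0.3]
opening: 0.997
```

Emit:
send_rows([
  [0,0,0,0],
  [0,0,0,0],
  [0,0,0,0],
  [0,0,0,0],
  [0,0,0,0],
  [0,0,0,0],
], claw=0.03)

```text
time_s: 4.35
eef_pos: [0.472, -0.1886, 0.0246]
tool_rot: [0.611, 0.355, -0.611, 0.357]
contact_force: [-1.0, 0.3, 5.4]
opening: 0.558
```

Emit:
send_rows([
  [0,0,0,0],
  [0,0,0,0],
])

```text
time_s: 4.55
eef_pos: [0.472, -0.1886, 0.0246]
tool_rot: [0.611, 0.355, -0.611, 0.357]
contact_force: [-0.3, -0.3, 5.5]
opening: 0.562
```

Run:
```python
from h import *
from plant import monitor,imaging
c=imaging.capture("wrist");np.savez("w2.npz",**c);cv2.imwrite("pics/w2.png",c["image"])
o=monitor.get_obs();print(o["eef_pos"],o["opening"],o["contact_force"],delta(o,(.471,-.188,.023),-29.7))
w=world(c);P=w[near(w,.471,-.188,.06,.006,.022)]
print(len(P),rect(P),np.median(P[:,2]))
```

```text
[ 0.47197476 -0.18858092  0.0246432 ] 0.5605663868915168 [-1.16683341  1.02199321  5.73454623] (array([ 0.0016, -0.0011, -0.    ]), np.float64(0.15), 'jawyaw now', np.float64(-29.55), 'tilt x', array([ 0.0024, -0.0017, -1.    ]))
16592 (471.0, -188.6, 75.5, 74.4, 60.7) 0.016117078338884913
```

View pics/w2.png

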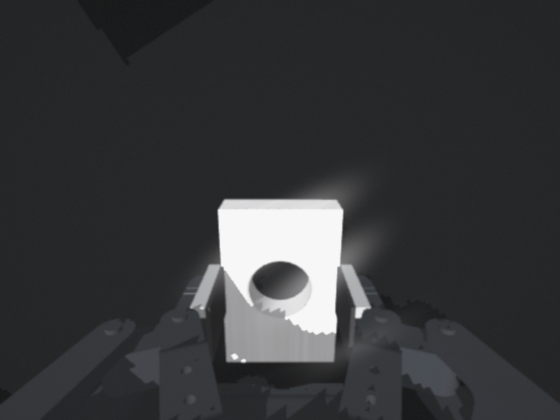

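Emit:
send_rows([
  [-0.02,0,0,0],
  [-0.03,0,0,0],
  [-0.035,0,0,0],
  [-0.035,0,0,0],
  [-0.02,0,0,0],
  [-0.01,0,0,0],
  [0,0,0,0],
])

```text
time_s: 5.3
eef_pos: [0.4717, -0.1884, 0.1746]
tool_rot: [0.611, 0.355, -0.61, 0.357]
contact_force: [0.1, -0.4, -0.9]
opening: 0.562
```

Run:
```python
from h import *
from plant import monitor
o=monitor.get_obs();print(o["eef_pos"],o["opening"],o["contact_force"],delta(o,(.514,.102,.173),2.5))
```

```text
[ 0.47173124 -0.18838291  0.17461296] 0.5618819711049341 [ 0.10124851 -0.38742688 -0.87491669] (array([ 0.0012, -0.1064, -0.2735]), np.float64(-32.04), 'jawyaw now', np.float64(-29.54), 'tilt x', array([ 0.0029, -0.002 , -1.    ]))
```

Emit:
send_rows([
  [0,-0.0078,-0.0202,0],
  [0,-0.0078,-0.0202,0],
  [0,-0.0078,-0.0202,0],
  [0,-0.0078,-0.0202,0],
  [0,-0.0078,-0.0202,0],
  [0,-0.0078,-0.0202,0],
  [0,-0.0078,-0.0202,0],
  [0,-0.0078,-0.0202,0],
  [0,-0.0078,-0.0202,0],
  [0,-0.0078,-0.0202,0],
])

```text
time_s: 6.3
eef_pos: [0.5018, 0.0273, 0.1712]
tool_rot: [-0.61, -0.357, 0.612, -0.355]
contact_force: [-0.1, 0.3, -1.1]
opening: 0.557
```

Emit:
send_rows([
  [0,0,0,-8],
  [0,0,0,-8],
  [0,0,0,-8],
  [0,0,0,-8],
  [0,0,0,0],
  [0,0,0,0],
])

```text
time_s: 6.9
eef_pos: [0.5021, 0.0263, 0.1719]
tool_rot: [0.49, 0.51, -0.491, 0.509]
contact_force: [-0.9, -0.5, -0.7]
opening: 0.56
```

Run:
```python
from h import *
from plant import monitor,imaging,finder
c=imaging.capture("wrist");np.savez("w3.npz",**c);cv2.imwrite("pics/w3.png",c["image"])
for t in ["pocket","shaft_top","shaft_flat"]:
    print(t,[(round(d["score"],2),np.round(d["location"],4).tolist()) for d in finder.place_of("wrist",t)][:5])
o=monitor.get_obs();print(o["eef_pos"],o["time_s"],delta(o,(.514,.102,.173),2.5))
w=world(c)
for nm,a in dict(floor=(.514,.102,.05,.055,.0625),deck=(.514,.102,.1,.063,.067),spin=(.514,.102,.03,.0955,.106)).items():
    P=w[near(w,*a)]; print(nm,len(P),rect(P),np.median(P[:,2]),P[:,:2].mean(0))
```

```text
pocket [(0.64, [0.5165, 0.1052, 0.061])]
shaft_top [(0.79, [0.5136, 0.1004, 0.0956]), (0.67, [0.5041, 0.0276, 0.1471])]
shaft_flat []
[0.50263507 0.02621806 0.17272302] 7.1 (array([-0.0003,  0.0145, -0.0752]), np.float64(-0.13), 'jawyaw now', np.float64(2.37), 'tilt x', array([-4.e-04,  1.e-04, -1.e+00]))
floor 9888 (514.7, 103.8, 54.4, 79.4, 2.6) 0.06042930858413954 [0.51468927 0.105521  ]
deck 37115 (530.8, 86.1, 151.3, 157.5, 2.7) 0.06522461539311147 [0.53316565 0.10410848]
spin 604 (511.6, 103.1, 12.0, 16.2, 3.5) 0.1001645887765036 [0.51225701 0.10335602]
```

View pics/w3.png

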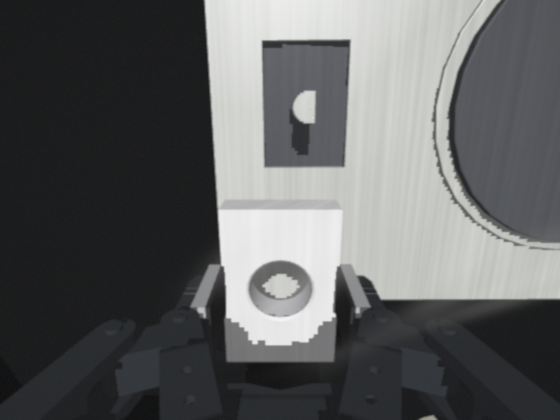

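Run:
```python
from h import *
from plant import monitor
o=monitor.get_obs();c=dict(np.load("w3.npz"));w=world(c)
p,r=pose(o);q=(w-p)@r
m=(abs(q[...,1])<.024)&(abs(q[...,2])<.06)&(q[...,0]>-.03)&(q[...,0]<.05)
P=q[m];print(np.histogram(P[:,0],bins=np.arange(-.03,.051,.002)))
x=np.median(P[(P[:,0]>0)&(P[:,0]<.02),0]);print("top at tool x",x)
k=(abs(q[...,0]-x)<.002)&(abs(q[...,1])<.035)&(abs(q[...,2])<.06)
I=np.zeros(k.shape,np.uint8);I[k]=255;cv2.imwrite("pics/m3.png",I)
Q=q[k];print(rect(Q[:,1:]),Q.min(0),Q.max(0))
A=np.c_[Q[:,1:],np.ones(len(Q))];print(np.linalg.lstsq(A,Q[:,0],rcond=None)[0])
# hole edge
cnt,h=cv2.findContours(I,cv2.RETR_CCOMP,cv2.CHAIN_APPROX_NONE)
for cc,hh in zip(cnt,h[0]):
    if len(cc)>60 and hh[3]>=0:
        e=q[cc[:,0,1],cc[:,0,0]];e=e[abs(e[:,0]-x)<.003];print("hole",len(e),cv2.minEnclosingCircle((e[:,1:]*1000).astype(np.float32)),e.mean(0))
```

```text
(array([    0,     0,     0,   132,    99,    77,    69,    72,    63,
          69,    53,    60,    51,    59,    45,    47,    54,    42,
         156, 12114,  2070,   336,   306,   292,   291,   285,   270,
         140,     6,     0,     0,     0,     0,     0,     0,     0,
           0,     0,     0,     0]), array([-3.00000000e-02, -2.80000000e-02, -2.60000000e-02, -2.40000000e-02,
       -2.20000000e-02, -2.00000000e-02, -1.80000000e-02, -1.60000000e-02,
       -1.40000000e-02, -1.20000000e-02, -1.00000000e-02, -8.00000000e-03,
       -6.00000000e-03, -4.00000000e-03, -2.00000000e-03,  2.77555756e-17,
        2.00000000e-03,  4.00000000e-03,  6.00000000e-03,  8.00000000e-03,
        1.00000000e-02,  1.20000000e-02,  1.40000000e-02,  1.60000000e-02,
        1.80000000e-02,  2.00000000e-02,  2.20000000e-02,  2.40000000e-02,
        2.60000000e-02,  2.80000000e-02,  3.00000000e-02,  3.20000000e-02,
        3.40000000e-02,  3.60000000e-02,  3.80000000e-02,  4.00000000e-02,
        4.20000000e-02,  4.40000000e-02,  4.60000000e-02,  4.80000000e-02,
        5.00000000e-02]))
top at tool x 0.00940712829524802
(-0.4, -0.0, 69.1, 75.3, 0.2) [ 0.0074409  -0.03496468 -0.03771075] [0.0114016  0.03414129 0.03774814]
[0.00332452 0.00090356 0.00936583]
hole 178 ((-0.47450610995292664, -0.6556017994880676), 14.783492088317871) [ 0.01036017 -0.00080401 -0.00026999]
```

View pics/m3.png

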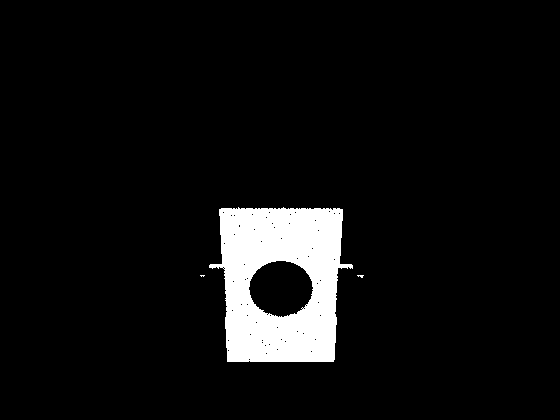

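Run:
```python
from h import *
from plant import monitor
o=monitor.get_obs();print(delta(o,(.51505,.1031,.1730),2.6))
```

```text
(array([-0.0003,  0.0156, -0.0763]), np.float64(-0.23), 'jawyaw now', np.float64(2.37), 'tilt x', array([-4.e-04,  1.e-04, -1.e+00]))
```

Emit:
send_rows([
  [0,0.0026,-0.0127,-0.23],
  [0,0.0026,-0.0127,0],
  [0,0.0026,-0.0127,0],
  [0,0.0026,-0.0127,0],
  [0,0.0026,-0.0127,0],
  [0,0.0026,-0.0128,0],
  [0,0,0,0],
  [0,0,0,0],
  [0,0,0,0],
])

```text
time_s: 8.0
eef_pos: [0.5147, 0.1029, 0.1729]
tool_rot: [0.488, 0.512, -0.488, 0.512]
contact_force: [0.5, -0.4, -1.4]
opening: 0.56
```

Run:
```python
from h import *
from plant import monitor
o=monitor.get_obs();print(o["contact_force"],delta(o,(.51505,.1031,.0854),2.6))
```

```text
[ 0.5164229  -0.44279879 -1.35546508] (array([ 0.0875,  0.0004, -0.0002]), np.float64(0.1), 'jawyaw now', np.float64(2.7), 'tilt x', array([-2.e-04, -3.e-04, -1.e+00]))
```

Down to about 4 mm above the deck, then look.

Emit:
send_rows([
  [0.01,0.0004,-0.0002,0],
  [0.015,0,0,0],
  [0.015,0,0,0],
  [0.015,0,0,0],
  [0.015,0,0,0],
  [0.008,0,0,0],
  [0,0,0,0],
  [0,0,0,0],
])

```text
time_s: 8.8
eef_pos: [0.5154, 0.1032, 0.0951]
tool_rot: [0.488, 0.512, -0.488, 0.512]
contact_force: [0.4, -0.1, -1.3]
opening: 0.561
```

Run:
```python
from h import *
from plant import monitor,imaging
c=imaging.capture("wrist");np.savez("w4.npz",**c);cv2.imwrite("pics/w4.png",c["image"])
o=monitor.get_obs();print(o["contact_force"],o["eef_pos"],delta(o,(.51505,.1031,.0854),2.6))
```

```text
[ 1.0417625  -0.56402273 -0.60577611] [0.51567706 0.10320464 0.0954958 ] (array([ 0.0101, -0.0006,  0.0001]), np.float64(0.08), 'jawyaw now', np.float64(2.68), 'tilt x', array([ 9.e-04, -0.e+00, -1.e+00]))
```

View pics/w4.png

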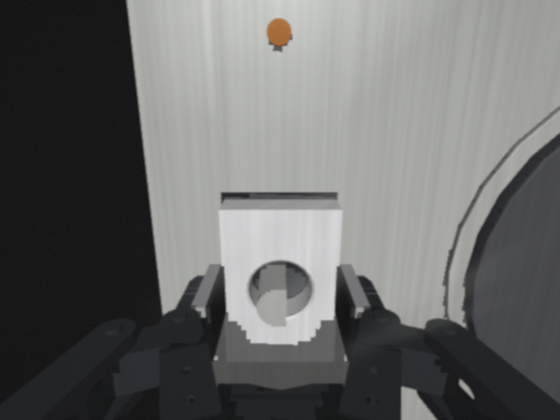

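Emit:
send_rows([
  [0.004,-0.0005,0,0],
  [0.003,0,0,0],
  [0.0025,0,0,0],
  [0,0,0,0],
  [0,0,0,0],
])

```text
time_s: 9.35
eef_pos: [0.5147, 0.1034, 0.0855]
tool_rot: [0.488, 0.512, -0.488, 0.512]
contact_force: [0.2, -0.0, -0.6]
opening: 0.559
```

Run:
```python
from h import *
from plant import monitor,imaging
c=imaging.capture("wrist");np.savez("w5.npz",**c);cv2.imwrite("pics/w5.png",c["image"])
o=monitor.get_obs();print(o["contact_force"],o["moment"],o["eef_pos"],delta(o,(.51505,.1031,.0854),2.6))
w=world(c);P=w[near(w,.5146,.1034,.02,.07,.09)];print(len(P),np.median(P[:,2]))
```

```text
[ 0.0542475   1.01251844 -0.74524812] [-0.00783693 -0.02002701  0.00846827] [0.51474973 0.10339705 0.0855778 ] (array([0.0002, 0.0003, 0.0003]), np.float64(0.1), 'jawyaw now', np.float64(2.7), 'tilt x', array([ 1.e-04,  0.e+00, -1.e+00]))
3533 0.07692881301553195
```

View pics/w5.png

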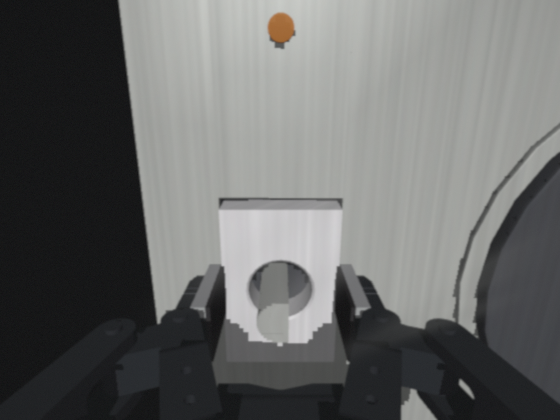

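Emit:
send_rows([
  [0.001,0,0,0],
  [0,0,0,0],
  [0,0,0,0],
])

```text
time_s: 9.7
eef_pos: [0.5149, 0.1034, 0.0847]
tool_rot: [0.488, 0.512, -0.488, 0.512]
contact_force: [0.4, -0.5, 1.0]
opening: 0.558
```

Emit:
send_rows([
  [0,0,0,0],
  [0,0,0,0],
  [0,0,0,0],
  [0,0,0,0],
], claw=0.07)

```text
time_s: 10.1
eef_pos: [0.5147, 0.1033, 0.0845]
tool_rot: [0.488, 0.512, -0.488, 0.512]
contact_force: [-0.5, -0.2, 0.4]
opening: 0.824
```

Emit:
send_rows([
  [-0.01,0,0,0],
  [-0.02,0,0,0],
  [-0.025,0,0,0],
  [-0.025,0,0,0],
  [0,0,0.0255,0],
  [0,0,0.0255,0],
  [0,0,0.025,0],
  [0,0,0,0],
  [0,0,0,0],
])

```text
time_s: 11.0
eef_pos: [0.5183, 0.0272, 0.1651]
tool_rot: [0.489, 0.511, -0.488, 0.511]
contact_force: [0.6, -0.6, -0.1]
opening: 0.818
```

Run:
```python
from h import *
from plant import monitor,imaging
c=imaging.capture("wrist");np.savez("w6.npz",**c);cv2.imwrite("pics/w6.png",c["image"])
o=monitor.get_obs();print(o["contact_force"],o["eef_pos"],o["time_s"])
w=world(c)
for nm,a in dict(bez=(.514,.102,.06,.072,.082),spin=(.514,.102,.03,.0955,.106)).items():
    P=w[near(w,*a)]; print(nm,len(P),rect(P),np.median(P[:,2]),np.linalg.lstsq(np.c_[P[:,:2],np.ones(len(P))],P[:,2],rcond=None)[0])
print(delta(o,(.429,-.364,.22),-22.3))
```

```text
[-0.7913629  -0.6840522  -0.18077453] [0.51823614 0.02775834 0.16491093] 11.05
bez 9332 (514.7, 103.7, 50.3, 73.7, 2.6) 0.07619429747185595 [0.00049094 0.0008337  0.07584961]
spin 620 (511.6, 103.2, 11.1, 16.1, 2.9) 0.10024353022461638 [0.00839782 0.00796508 0.09513544]
(array([-0.0553, -0.1073,  0.3872]), np.float64(24.96), 'jawyaw now', np.float64(2.66), 'tilt x', array([ 2.e-04,  4.e-04, -1.e+00]))
```

View pics/w6.png

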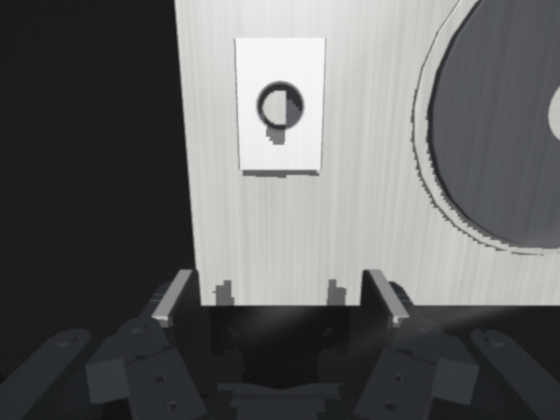

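Emit:
send_rows([
  [-0.02,-0.005,0.02,0],
  [-0.02,-0.0103,0.0367,0],
  [-0.0153,-0.0103,0.0367,0],
  [0,-0.0103,0.0367,0],
  [0,-0.0103,0.0367,0],
  [0,-0.0103,0.0367,0],
  [0,-0.0103,0.0367,0],
  [0,-0.0103,0.0367,0],
  [0,-0.0103,0.0367,0],
  [0,-0.0103,0.0367,0],
  [0,-0.0103,0.0367,0],
])

```text
time_s: 12.15
eef_pos: [0.4288, -0.3646, 0.22]
tool_rot: [0.488, 0.512, -0.488, 0.512]
contact_force: [0.4, -0.2, -0.4]
opening: 0.82
```

Emit:
send_rows([
  [0,0,0,6.25],
  [0,0,0,6.25],
  [0,0,0,6.25],
  [0,0,0,6.25],
  [0,0,0,0],
  [0,0,0,0],
], claw=0.05)

```text
time_s: 12.75
eef_pos: [0.4291, -0.3635, 0.2198]
tool_rot: [0.587, 0.395, -0.586, 0.395]
contact_force: [-0.8, -0.1, 0.5]
opening: 0.59
```

Run:
```python
from h import *
from plant import monitor,imaging
c=imaging.capture("wrist");np.savez("w7.npz",**c);cv2.imwrite("pics/w7.png",c["image"])
o=monitor.get_obs();print(o["contact_force"],o["eef_pos"],o["time_s"])
w=world(c)
for nm,a in dict(bar=(.429,-.364,.03,.034,.046),hub=(.429,-.364,.04,.012,.0215),allk=(.429,-.364,.04,.005,.046)).items():
    P=w[near(w,*a)]; print(nm,len(P),rect(P),np.median(P[:,2]),P[:,:2].mean(0),cv2.minEnclosingCircle((P[:,:2]*1000).astype(np.float32)))
print(delta(o,(.429,-.364,.22),-22.3))
```

```text
[ 0.44487396  0.2366933  -0.29609882] [ 0.42902859 -0.36359847  0.2198712 ] 12.8
bar 590 (429.5, -361.3, 42.3, 11.7, 67.7) 0.04046513733253182 [ 0.42937098 -0.36102017] ((428.93084716796875, -361.30902099609375), 21.34360122680664)
hub 964 (429.1, -361.1, 41.0, 42.6, 68.7) 0.018337687200119607 [ 0.42932757 -0.36076454] ((428.80133056640625, -361.93682861328125), 21.42176055908203)
allk 1640 (429.2, -361.9, 42.1, 42.3, 12.3) 0.018976458967336934 [ 0.42970244 -0.36003117] ((428.8764953613281, -361.63861083984375), 21.673372268676758)
(array([-0.0001,  0.0001,  0.0004]), np.float64(0.2), 'jawyaw now', np.float64(-22.1), 'tilt x', array([ 1.e-04,  1.e-04, -1.e+00]))
```

View pics/w7.png

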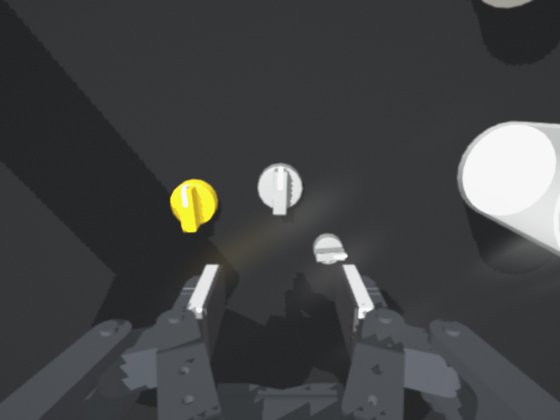

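Run:
```python
from h import *
from plant import monitor
o=monitor.get_obs();print(delta(o,(.4291,-.3615,.039),-22.2))
```

```text
(array([ 0.1809, -0.0007, -0.0019]), np.float64(0.1), 'jawyaw now', np.float64(-22.1), 'tilt x', array([ 1.e-04,  1.e-04, -1.e+00]))
```

Emit:
send_rows([
  [0.03,-0.0007,-0.0019,0],
  [0.03,0,0,0],
  [0.03,0,0,0],
  [0.03,0,0,0],
  [0.03,0,0,0],
  [0.02,0,0,0],
  [0.011,0,0,0],
  [0,0,0,0],
  [0,0,0,0],
])

```text
time_s: 13.7
eef_pos: [0.4292, -0.3626, 0.0395]
tool_rot: [0.587, 0.394, -0.587, 0.394]
contact_force: [0.2, -0.2, -0.5]
opening: 0.588
```

Emit:
send_rows([
  [0,0,0,0],
  [0,0,0,0],
  [0,0,0,0],
  [0,0,0,0],
  [0,0,0,0],
  [0,0,0,0],
], claw=0.0)

```text
time_s: 14.3
eef_pos: [0.4292, -0.3628, 0.04]
tool_rot: [0.587, 0.393, -0.587, 0.395]
contact_force: [-0.0, -0.0, 6.3]
opening: 0.121
```

Emit:
send_rows([
  [-0.015,0,0,0],
  [-0.03,0,0,0],
  [-0.035,0,0,0],
  [-0.035,0,0,0],
  [-0.025,0,0,0],
  [-0.01,0,0,0],
  [0,0,0,0],
  [0,0,0,0],
])

```text
time_s: 15.1
eef_pos: [0.4281, -0.3616, 0.1875]
tool_rot: [-0.587, -0.395, 0.587, -0.393]
contact_force: [0.4, 0.3, -0.9]
opening: 0.123
```

Run:
```python
from h import *
from plant import monitor,imaging
c=imaging.capture("wrist");np.savez("w8.npz",**c);cv2.imwrite("pics/w8.png",c["image"])
o=monitor.get_obs();print(o["contact_force"],o["eef_pos"],o["time_s"],o["opening"])
print(delta(o,(.5146,.0334,.19),-87.4))
```

```text
[ 0.94543746 -1.06328463 -0.30265757] [ 0.42799332 -0.3613631   0.18700157] 15.15 0.12216816201336399
(array([-0.0022, -0.0697, -0.3981]), np.float64(65.09), 'jawyaw now', np.float64(-22.31), 'tilt x', array([-0.002 ,  0.0025, -1.    ]))
```

View pics/w8.png

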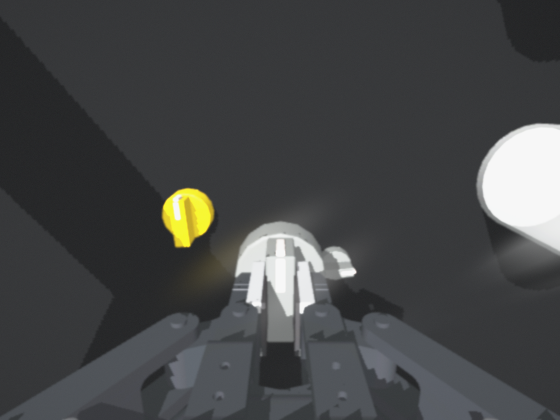

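Run:
```python
from h import *
from plant import monitor
o=monitor.get_obs()
print(delta(o,(.4400,.1034,.19),-87.4))
c=dict(np.load("w8.npz"));w=world(c);p,r=pose(o);q=(w-p)@r
for a,b,rr in ((.012,.03,.026),(-.006,.006,.0225)):
    k=(q[...,0]>a)&(q[...,0]<b)&(np.hypot(q[...,1],q[...,2])<rr)
    print(np.histogram(q[k][:,0],bins=12))
k=(abs(q[...,0])<.006)&(abs(q[...,1])<.0055)&(abs(q[...,2])<.03);Q=q[k];print("bar top z extent",Q[:,2].min(),Q[:,2].max(),np.median(Q[:,0]),Q[:,1].min(),Q[:,1].max())
k=(q[...,0]>.017)&(q[...,0]<.026)&(abs(q[...,1])<.03)&(abs(q[...,2])<.03);Q=q[k]
# hub far edge (tool -z)
for y0 in (-.008,-.004,0,.004,.008):
    s=Q[abs(Q[:,1]-y0)<.001]; print(y0,s[:,2].min(),s[:,2].min()+0) if len(s) else None
print("hub y ext",Q[:,1].min(),Q[:,1].max(),cv2.minEnclosingCircle((Q[:,1:]*1000).astype(np.float32)))
A=np.c_[Q[:,1:],np.ones(len(Q))];print(len(Q),np.linalg.lstsq(A,Q[:,0],rcond=None)[0])
```

```text
(array([-0.0019, -0.1653, -0.4345]), np.float64(65.09), 'jawyaw now', np.float64(-22.31), 'tilt x', array([-0.002 ,  0.0025, -1.    ]))
(array([ 47,  31,  21,  31,  34, 520, 875, 165, 108,  96,  85,  84]), array([0.01200764, 0.01350476, 0.01500188, 0.016499  , 0.01799613,
       0.01949325, 0.02099037, 0.02248749, 0.02398461, 0.02548174,
       0.02697886, 0.02847598, 0.0299731 ]))
(array([  85,   93,   78,  159, 1089, 1192,  236,  103,   86,  102,   96,
         85]), array([-5.99810614e-03, -4.99851120e-03, -3.99891626e-03, -2.99932131e-03,
       -1.99972637e-03, -1.00013143e-03, -5.36482611e-07,  9.99058461e-04,
        1.99865340e-03,  2.99824835e-03,  3.99784329e-03,  4.99743824e-03,
        5.99703318e-03]))
bar top z extent -0.02264681062240352 0.020137734105480122 -0.0008913409032537665 -0.0054975302786421255 0.005411456693145864
-0.008 -0.020591249511556334 -0.020591249511556334
-0.004 -0.021183248108580344 -0.021183248108580344
0 -0.021977923673784705 -0.021977923673784705
0.004 -0.0211203672780185 -0.0211203672780185
0.008 -0.020672471035764466 -0.020672471035764466
hub y ext -0.02151001464111717 0.02084789430536478 ((-0.3359977602958679, -1.0533894300460815), 21.19390106201172)
1759 [ 0.0014165  -0.05884982  0.02085236]
```

Emit:
send_rows([
  [0,-0.006,-0.016,0],
  [0,-0.014,-0.037,0],
  [0,-0.0152,-0.04,0],
  [0,-0.0152,-0.04,0],
  [0,-0.0152,-0.04,0],
  [0,-0.0152,-0.04,0],
  [0,-0.0152,-0.04,0],
  [0,-0.0152,-0.04,0],
  [0,-0.0152,-0.04,0],
  [0,-0.0152,-0.04,0],
  [0,-0.0152,-0.04,0],
  [0,-0.0085,-0.0215,0],
])

```text
time_s: 16.35
eef_pos: [0.4386, 0.1061, 0.1877]
tool_rot: [-0.586, -0.395, 0.587, -0.394]
contact_force: [0.3, 0.5, 0.0]
opening: 0.121
```

Emit:
send_rows([
  [0,0,0,8.1],
  [0,0,0,8.1],
  [0,0,0,8.1],
  [0,0,0,8.1],
  [0,0,0,8.1],
  [0,0,0,8.1],
  [0,0,0,8.1],
  [0,0,0,8.4],
  [0,0,0,0],
  [0,0,0,0],
  [0,0,0,0],
])

```text
time_s: 17.45
eef_pos: [0.4401, 0.1028, 0.1884]
tool_rot: [-0.707, -0.017, 0.707, -0.017]
contact_force: [-0.4, -0.4, -0.5]
opening: 0.121
```

```bash
cat > look.py <<'E'
from h import *
import sys
from plant import monitor,imaging
n=sys.argv[1]
c=imaging.capture("wrist");np.savez(n+".npz",**c);cv2.imwrite(f"pics/{n}.png",c["image"])
o=monitor.get_obs();print(o["contact_force"],o["eef_pos"],o["time_s"],o["opening"])
w=world(c)
for nm,a in dict(bez=(.514,.102,.06,.072,.082),spin=(.514,.102,.03,.0955,.106)).items():
    P=w[near(w,*a)]
    if len(P)>5: print(nm,len(P),rect(P),np.median(P[:,2]))
p,r=pose(o);q=(w-p)@r
k=(abs(q[...,0]+.001)<.003)&(abs(q[...,1])<.0045)&(abs(q[...,2])<.03);Q=q[k]
print("bar top",rect(Q[:,1:]),np.median(Q[:,0]),np.linalg.lstsq(np.c_[Q[:,1:],np.ones(len(Q))],Q[:,0],rcond=None)[0])
k=(abs(q[...,0]-.021)<.0015)&(np.hypot(q[...,1],q[...,2])<.03);Q=q[k]
y=np.arange(-.015,.0151,.001);e=[];
for y0 in y:
    s=Q[abs(Q[:,1]-y0)<.0006]
    if len(s): e.append((y0,s[:,2].min()))
e=np.array(e)*1000
from scipy.optimize import least_squares
f=least_squares(lambda v:np.hypot(e[:,0]-v[0],e[:,1]-v[1])-22,[0,0],loss="soft_l1");print("hub centre y,z mm",f.x,f.fun.round(1)[::4])
print(delta(o,(.5146,.1034,.19),-87.4))
E
python3 look.py w9
```

```text
[-0.04872647  0.21778789  0.17532114] [0.44024387 0.10273139 0.18852912] 17.5 0.12464760845692953
bez 7568 (514.5, 103.1, 50.2, 74.2, 2.4) 0.0761898176538196
spin 494 (511.3, 102.7, 11.4, 16.5, 2.8) 0.1002650304316216
bar top (-0.0, 0.1, 42.7, 8.9, 90.0) -0.00036276303909107293 [ 0.0070468  -0.00121883 -0.00034608]
hub centre y,z mm [-0.994625    2.14466226] [-0.  -0.1  0.2 -0.1  0.2  0.2 -0.5 -0.1]
(array([-0.0015,  0.0029, -0.0743]), np.float64(0.14), 'jawyaw now', np.float64(-87.26), 'tilt x', array([-7.e-04,  1.e-04, -1.e+00]))
```

View pics/w9.png

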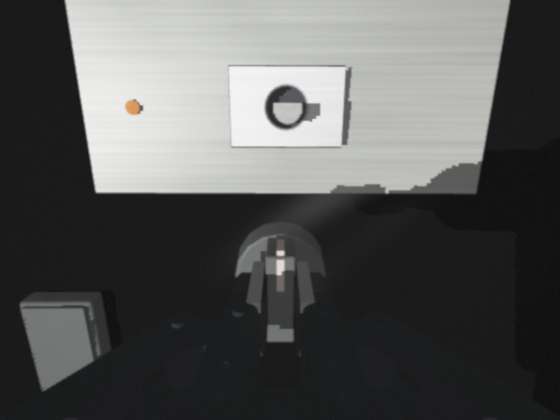

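Run:
```python
from h import *
from plant import monitor
o=monitor.get_obs()
c=dict(np.load("w9.npz"));w=world(c);p,r=pose(o);q=(w-p)@r
for u in (262,270,290,300,281):
    print(u,[(v,*(q[v,u]*1000).round(1)) for v in range(220,262,3)])
print([(v,*(q[v,281]*1000).round(1)) for v in range(232,345,6)])
I=c["image"][200:360,210:350];cv2.imwrite("pics/w9c.png",cv2.resize(cv2.convertScaleAbs(I,alpha=1.8,beta=20),None,fx=4,fy=3.7,interpolation=cv2.INTER_CUBIC))
```

```text
262 [(220, np.float64(186.4), np.float64(-18.3), np.float64(28.1)), (223, np.float64(190.4), np.float64(-18.5), np.float64(32.5)), (226, np.float64(36.1), np.float64(-10.1), np.float64(-18.6)), (229, np.float64(32.0), np.float64(-9.9), np.float64(-18.5)), (232, np.float64(28.8), np.float64(-9.7), np.float64(-18.1)), (235, np.float64(24.7), np.float64(-9.5), np.float64(-18.2)), (238, np.float64(22.1), np.float64(-9.4), np.float64(-17.7)), (241, np.float64(22.0), np.float64(-9.4), np.float64(-16.3)), (244, np.float64(20.1), np.float64(-9.3), np.float64(-15.6)), (247, np.float64(22.4), np.float64(-9.5), np.float64(-13.1)), (250, np.float64(21.7), np.float64(-9.4), np.float64(-12.0)), (253, np.float64(21.4), np.float64(-9.5), np.float64(-10.6)), (256, np.float64(21.1), np.float64(-9.5), np.float64(-9.2)), (259, np.float64(20.9), np.float64(-9.5), np.float64(-7.8))]
270 [(220, np.float64(189.4), np.float64(-10.8), np.float64(29.1)), (223, np.float64(36.0), np.float64(-6.1), np.float64(-20.2)), (226, np.float64(32.6), np.float64(-6.0), np.float64(-19.8)), (229, np.float64(30.0), np.float64
[... 3681 characters left out ...]
 np.float64(-0.8), np.float64(-11.1)), (280, np.float64(-1.0), np.float64(-0.8), np.float64(-8.8)), (286, np.float64(0.3), np.float64(-0.8), np.float64(-5.3)), (292, np.float64(0.1), np.float64(-0.8), np.float64(-2.7)), (298, np.float64(0.7), np.float64(-0.8), np.float64(0.4)), (304, np.float64(-1.2), np.float64(-0.8), np.float64(2.0)), (310, np.float64(-0.8), np.float64(-0.7), np.float64(5.1)), (316, np.float64(0.2), np.float64(-0.7), np.float64(8.6)), (322, np.float64(0.1), np.float64(-0.7), np.float64(11.5)), (328, np.float64(-0.1), np.float64(-0.7), np.float64(14.3)), (334, np.float64(-0.5), np.float64(-0.7), np.float64(17.0)), (340, np.float64(-0.4), np.float64(-0.7), np.float64(20.0))]
```

View pics/w9c.png

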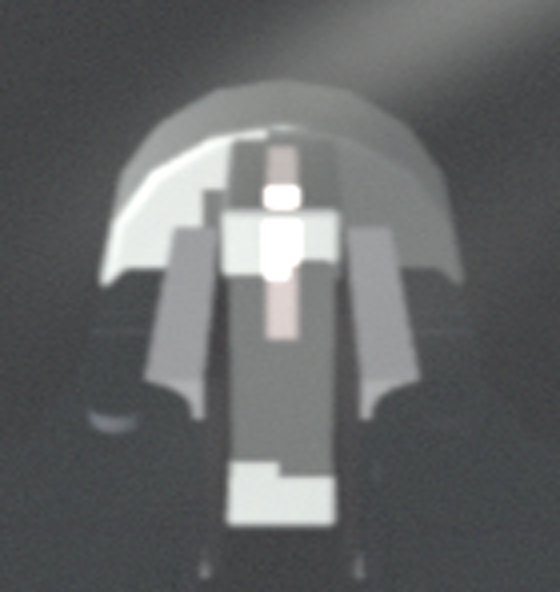

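Emit:
send_rows([
  [0,0.0006,-0.0113,0.14],
  [0,0.0007,-0.0128,0],
  [0,0.0007,-0.0128,0],
  [0,0.0007,-0.0128,0],
  [0,0.0007,-0.0128,0],
  [0,0.0007,-0.0128,0],
  [0.01,0,0,0],
  [0.015,0,0,0],
  [0.009,0,0,0],
  [0,0,0,0],
  [0,0,0,0],
  [0,0,0,0],
])

```text
time_s: 18.7
eef_pos: [0.5163, 0.1017, 0.1554]
tool_rot: [0.707, 0.015, -0.707, 0.015]
contact_force: [0.7, -0.5, 0.1]
opening: 0.125
```

```bash
python3 look.py w10
python3 - <<'E'
from plant import imaging
import cv2
c=imaging.capture("side");cv2.imwrite("pics/s10.png",c["image"])
E
```

```text
[0.26517598 0.61924106 0.12137078] [0.51642394 0.10172782 0.15551727] 18.75 0.12470245738639978
bez 5224 (514.5, 103.1, 51.1, 74.3, 2.8) 0.07614482696823323
bar top (0.0, -0.1, 9.0, 42.7, 0.0) -0.00034127644763523135 [ 0.00919166  0.00040095 -0.00032515]
hub centre y,z mm [-0.8331902   2.13592087] [ 0.1  0.4 -0.3 -0.1 -0.2  0.1  0.2  0.2]
(array([-0.0345, -0.0017,  0.0017]), np.float64(-0.14), 'jawyaw now', np.float64(-87.54), 'tilt x', array([ 0.0014, -0.    , -1.    ]))
```

View pics/w10.png

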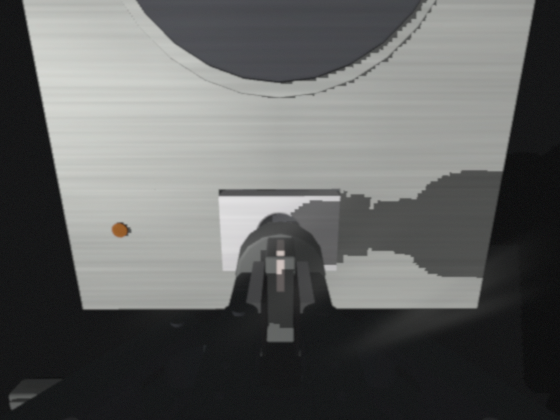

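View pics/s10.png

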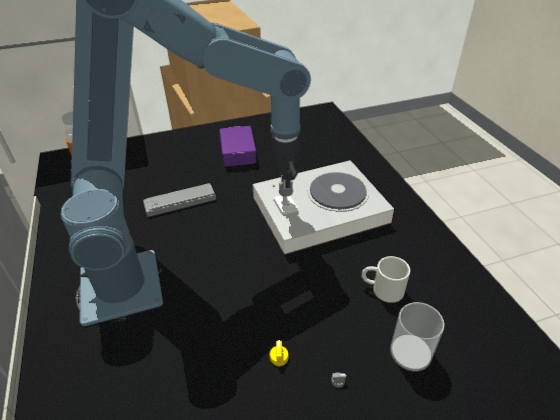

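Emit:
send_rows([
  [0.006,-0.0005,0.0003,-0.1],
  [0.005,0,0,0],
  [0.004,0,0,0],
  [0.003,0,0,0],
  [0.002,0,0,0],
  [0.002,0,0,0],
  [0,0,0,0],
])

```text
time_s: 19.5
eef_pos: [0.5156, 0.1022, 0.1325]
tool_rot: [-0.707, -0.016, 0.707, -0.016]
contact_force: [0.0, 0.5, -0.7]
opening: 0.123
```

Emit:
send_rows([
  [0.002,0,0,0],
  [0.002,0,0,0],
  [0.002,0,0,0],
  [0,0,0,0],
])

```text
time_s: 19.9
eef_pos: [0.5155, 0.1022, 0.1265]
tool_rot: [-0.707, -0.016, 0.707, -0.016]
contact_force: [0.5, 0.5, -0.5]
opening: 0.126
```

```bash
python3 look.py w11
python3 - <<'E'
from plant import monitor
print(monitor.get_obs()["moment"])
E
```

```text
[-0.16680299  0.26849614 -0.60914035] [0.51556568 0.10218378 0.12661278] 19.95 0.11852075074972344
bez 6168 (514.7, 103.3, 50.8, 74.6, 2.6) 0.07618257035239151
spin 1923 (525.1, 103.6, 22.8, 42.4, 3.0) 0.10442792699106129
bar top (-0.0, 0.2, 9.0, 43.1, 0.0) -0.0003723377066215201 [ 0.00833912  0.00084703 -0.00036092]
hub centre y,z mm [-0.84824152  2.06793195] [-0.2 -0.2  0.3  0.  -0.3  0.7 -0.4 -0.2]
(array([-0.0634, -0.0013,  0.0009]), np.float64(-0.04), 'jawyaw now', np.float64(-87.44), 'tilt x', array([-4.e-04,  0.e+00, -1.e+00]))
[-0.0178788  -0.02090418  0.00630327]
```

Emit:
send_rows([
  [0.001,0,0,0],
  [0.001,0,0,0],
  [0.001,0,0,0],
  [0,0,0,0],
])

```text
time_s: 20.35
eef_pos: [0.5159, 0.1022, 0.1241]
tool_rot: [0.707, 0.016, -0.707, 0.016]
contact_force: [-0.1, -0.3, 4.9]
opening: 0.125
```

Emit:
send_rows([
  [0.001,0,0,0],
  [0.001,0,0,0],
  [0.001,0,0,0],
  [0,0,0,0],
])

```text
time_s: 20.75
eef_pos: [0.5159, 0.1022, 0.1211]
tool_rot: [0.707, 0.016, -0.707, 0.016]
contact_force: [-1.1, -0.5, 6.5]
opening: 0.122
```

Emit:
send_rows([
  [0.001,0,0,0],
  [0.001,0,0,0],
  [0,0,0,0],
])

```text
time_s: 21.05
eef_pos: [0.516, 0.1022, 0.1197]
tool_rot: [0.707, 0.016, -0.707, 0.016]
contact_force: [-2.8, -0.7, 9.9]
opening: 0.126
```

Emit:
send_rows([
  [0.001,0,0,0],
  [0.001,0,0,0],
  [0,0,0,0],
  [0,0,0,0],
])

```text
time_s: 21.45
eef_pos: [0.5162, 0.1022, 0.1195]
tool_rot: [0.708, 0.016, -0.706, 0.016]
contact_force: [-7.7, -0.7, 22.8]
opening: 0.12
```

```bash
python3 look.py w12
python3 - <<'E'
from h import *
from plant import monitor,imaging
o=monitor.get_obs();print(o["contact_force"],o["moment"])
c=dict(np.load("w12.npz"));w=world(c)
P=w[near(w,.5146,.103,.024,.094,.103)];print(len(P),np.median(P[:,2]),"hub top expect .098")
P=w[near(w,.5146,.103,.024,.115,.125)];print(len(P),np.median(P[:,2]),rect(P),"bar top expect .120")
c=imaging.capture("side");cv2.imwrite("pics/s12.png",cv2.resize(c["image"][150:260,230:400],None,fx=4,fy=4))
c=imaging.capture("top");cv2.imwrite("pics/t12.png",c["image"])
E
```

```text
[-6.81010113 -0.39874551 23.73733921] [0.51621922 0.10220798 0.11950994] 21.5 0.12719488194734757
bez 6228 (514.6, 103.1, 50.9, 74.5, 2.4) 0.07617284993373498
spin 1649 (525.8, 103.5, 22.2, 42.3, 2.7) 0.09787351357836496
bar top (0.0, -0.2, 9.0, 42.9, 0.1) -0.0005162329101887234 [ 0.00469867 -0.00419141 -0.00049874]
hub centre y,z mm [-0.84203461  2.13020761] [-0.2 -0.3 -0.3  0.4  0.3 -0.2  0.4 -0.2]
(array([-0.0705, -0.0012,  0.0014]), np.float64(-0.02), 'jawyaw now', np.float64(-87.42), 'tilt x', array([ 2.4e-03, -2.0e-04, -1.0e+00]))
[-6.81010113 -0.39874551 23.73733921] [-0.08664402  1.38763162 -0.05740546]
1689 0.0977900457197389 hub top expect .098
3240 0.12000043170878287 (516.1, 103.5, 36.3, 36.0, 49.7) bar top expect .120
```

View pics/s12.png

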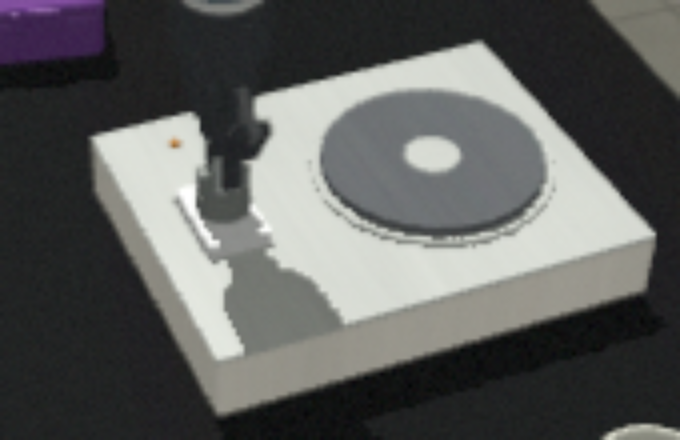

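View pics/w12.png

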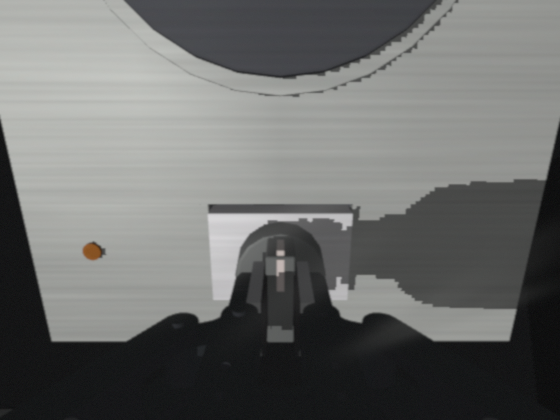

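View pics/t12.png

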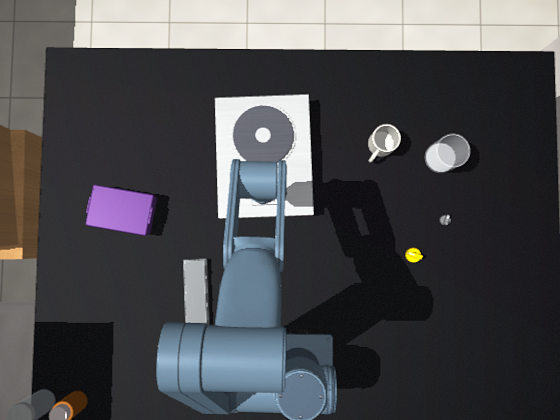

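Emit:
send_rows([
  [-0.0004,0,0,0],
  [0,0,0,0],
  [0,0,0,0],
  [0,0,0,0],
  [0,0,0,0],
])

```text
time_s: 22.1
eef_pos: [0.5161, 0.1022, 0.1196]
tool_rot: [0.708, 0.016, -0.706, 0.016]
contact_force: [-6.0, -1.2, 21.2]
opening: 0.121
```

```bash
python3 look.py w13
python3 - <<'E'
from plant import ctrl
print(ctrl.finish_job())
E
```

```text
[-6.68329493 -0.54089457 20.78573992] [0.51615717 0.10221449 0.11952526] 22.15 0.12470744962839038
bez 6247 (514.5, 103.1, 50.9, 74.6, 2.8) 0.07615816419874796
spin 1657 (526.0, 103.4, 21.9, 42.2, 1.9) 0.0978908854574842
bar top (0.0, -0.3, 9.0, 42.8, 0.0) -0.0005420416212694222 [ 0.0089117  -0.00472568 -0.00052101]
hub centre y,z mm [-0.86087876  2.07276285] [ 0.  -0.2  0.2  0.  -0.1 -0.2  0.6 -0.1]
(array([-0.0705, -0.0012,  0.0014]), np.float64(-0.03), 'jawyaw now', np.float64(-87.43), 'tilt x', array([ 2.1e-03, -2.0e-04, -1.0e+00]))
the job is handed in; nothing more can be done
None
```

The bezel is seated and released, and the knob is on the spindle the right way round and still held pressed to the stop. I handed the job in at 22.15 s.

- **Bezel:** after release its top was at 76.2 mm (76 mm expected). It was flat, turned 2.6°, the same as the pocket, and centred to within about 0.3 mm. It read the same at the end.
- **Knob:** this was the larger grey one, turned about −65° so its pointer lines up with the spindle's flat. It slid over the spindle with no measurable side force. The spring then read 4.9 N, 6.5 N and 9.9 N as I pressed, and the tool stopped sinking while the push rose to about 21 N. Hub top was at 97.9 mm, against 98 mm expected when pressed right down.
- **Other items:** in the overhead picture just before hand-in, the mug, bento box, canister and cutlery case look unmoved.

Two readings were not clean:
- **Side force:** about 6–7 N remained at the final press, from the arm flexing slightly.
- **Knob centre:** different measures of where the knob's centre sat in the jaws disagreed by about 1 mm, but the knob still went on without trouble.

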